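Hold a medicine bottle in the bench clamp

TASK

Stand the medium-sized medicine bottle (about as tall as a mug, with a broad cap; not the tall bottle, not the squat jar) upright in the round recess of the bench clamp, right down on its seat, and let go of it. Then press the clamp's sprung lever down past its first two notches to the third, which closes the jaw on the bottle, and keep holding it there so that a colleague can open the cap: the program finishes while the gripper still holds the lever down. Leave the other things on the bench where they stand.

Things in the scene. Friction and masses are not known exactly. Their poses are not given: they have to be found in the camera images.
- bottle: the bottle to clamp: loose white plastic round bottle, body 50 mm diameter up to 74 mm, cap 40 mm diameter from 82 to 112 mm above the underside (112 mm tall in all); 0.1 to 0.22 kg. Origin at the centre of its underside, z up along it. Starts upright on the bench, in any of three places, beside the tall bottle and the squat jar
- clamp: grey bench clamp, bolted down, base 200 (x) by 270 (y) by 22 mm high; place and yaw vary. Origin on the bench under its middle; -x faces the robot. Its +y half (y = 75 mm) is the nest: recess, steel vee on the +y side (60 mm high), jaw and its housing on the -y side (66 mm high). At y = -75 mm is the lever, between cheeks 116 mm high at x = 70 mm
- nest (a point): centre of the mouth of the bottle recess, 22 mm above the bench; axes as the clamp's. Recess 58 mm in diameter, mouth chamfered 2 mm; an upright bottle at its centre has 2.3 mm of room to the vee and 10 mm to the open jaw. The rubber seat on which the bottle must stand lies 6 to 13 mm below the mouth, varying and hard to see: feel for it
- hinge (a point): centre of the lever's hinge, 100 mm above the bench; the hinge axis is level, along the clamp's y
- handle: black round bar across the lever's end, 20 mm diameter, 90 mm long along the clamp's y, centred on the lever's 14 mm steel shaft; origin at its centre, 160 mm from the hinge. At rest it is 90 mm above the hinge's height and 132 mm from it towards clamp -x; pressed, it swings on an arc about the hinge, down and towards -x, to 10 mm below the hinge's height at the third notch
- lever (a joint): lever angle, rad: 0 at rest (bar up), grows as the bar is pressed down. Notches at 0.22, 0.44, 0.66: resistance rises before each and eases as it drops in. Firm stop at 0.70. A spring returns it to 0 from everywhere. Pressed at the bar it takes 5 to 9 N at first, up to 12 N later, some 7 to 9 N to hold at the third notch. Above 0.62 it is in the third notch; resting on the firm stop counts too
- pad: rubber jaw face, 36 wide, 26 mm high, its middle 45 mm above the bench; origin at the middle of its back, 12 mm behind the rubber face. The lever drives it 26.5 mm per rad towards the vee (clamp +y); it clamps the bottle only beyond the second notch, backed by a 1500 N/m spring: some 4 to 10 N at the third notch
- tall_bottle: bystander: loose tall white round bottle, 60 mm across, 165 mm tall, narrow 35 mm cap; origin at the centre of its underside, z up
- squat_jar: bystander: loose squat white round jar, 68 mm across, 70 mm tall, wide 64 mm lid; origin at the centre of its underside, z up
- carton_a: bystander: loose flat medicine carton, 65 x 105 x 45 mm; origin at the centre of its underside
- carton_b: bystander: loose flat medicine carton, 50 x 120 x 35 mm; origin at the centre of its underside
- tape_roll: bystander: loose empty cardboard roll lying flat, 90 mm across, 24 mm tall; origin at the centre of its underside
- cup: bystander: loose small clear cup, 60 mm across, 50 mm tall; origin at the centre of its underside

How it is judged:
On the way, in this order (a step that is already met when the one before it is completed fails the run):
1. the bottle stands on the seat in the clamp's recess, let go, with the lever still up (horizontal distance between bottle and nest below 0.008 m and z of bottle in the frame of nest below -0.003 m and angle between bottle's own z axis and vertical below 0.1 rad and contact force between the fingers and bottle below 0.2 N and linear speed of bottle below 0.02 m/s and value of joint lever below 0.1 rad), for 0.2 s.
2. the lever is pressed to its third notch by the gripper (value of joint lever above 0.62 rad and contact force between the fingers and handle above 2 N), for 0.2 s.
At the end, for the whole second after the job is handed in: Fingers hold the bar: lever above 0.62 rad, over 2 N on the bar; the pad presses the bottle with over 2 N; the bottle, not touched by the fingers and at rest, is within 8 mm of the recess's centre, its underside over 3 mm below the mouth, within 0.1 rad of upright (all of step 2 and horizontal distance between bottle and nest below 0.008 m and z of bottle in the frame of nest below -0.003 m and angle between bottle's own z axis and vertical below 0.1 rad and contact force between the fingers and bottle below 0.2 N and linear speed of bottle below 0.02 m/s and contact force between pad and bottle above 2 N); the arm keeps its last pose, push and grip.
It fails at once if a bystander was moved more than 30 mm or knocked over (distance of any of tall_bottle, squat_jar, carton_a, carton_b, tape_roll, cup from where it was at the start of the episode above 0.03 m or angle between any of tall_bottle, squat_jar, carton_a, carton_b, tape_roll, cup's own z axis and vertical above 0.5 rad).
It also fails if it takes over 51 s, if anything falls off the work surface, if the arm or the gripper's body presses on something with over 40 N, if the wrist force passes 120 N, or if a joint passes its speed limit or range.

ROBOT

A 6-joint arm with a two-finger parallel gripper is mounted at the origin on the work surface. World frame = base frame: x ahead of the robot, y to its left, z up, the work surface at z = 0. Lengths are in m, angles in rad, forces in N, time in s.
With the tool pointing down it reaches from about 0.325 to 0.775 m from the base axis. Payload 5.5 kg.
Tool frame: the origin (TCP) lies at the very end of the fingers, on their centre line; the grasp point (between the pads) lies r.grip_depth behind it (r.grip_depth is the distance from the TCP to the grasp point, in m); x points along the fingers, y is the direction in which the jaws open and shut, and the axes are right-handed (so a half turn about x gives the same grasp; the last joint's range is limited). The gripper opens to 88 mm and grips with 3 to 60 N. Pads are 20 mm wide; open, the fingers measure 115 mm over their backs; the gripper's body (75 mm by 178 mm) begins 61 mm behind the grasp point.
Start: joints at [1.283, 0.091, 1.231, -0, 1.82, -0.057], TCP at [0.137, 0.584, 0.223] pointing down, gripper open.
Joint ranges: [-2.87, 2.87], [-0.86, 2.18], [0.17, 2.46], [-1.51, 4.65], [0.06, 2.69], [-2.65, 2.65]. Speed limits (rad/s): [2.57, 2.57, 3.01, 3.14, 3.14, 3.14].

INTERFACE

Orientations are given as a unit quaternion [x, y, z, w].
In Python, from bench import r gives the robot as it stands.
- The arm moves only by the tool drive_tool, never from a script. Its argument "moves" is a list of rows, each an object with "translation": the shift along the world's x, y, z in units of 60 mm (1.0 is 60 mm), a list of three; "angular": the turn, a rotation vector about the world's x, y, z in units of 6 degrees (1.0 is 6 degrees), a list of three. A call has 1 to 5 rows; each row shifts and turns the commanded pose from where the row before left it; what a row does not reach is not made up. A row lasts 1/8 s, in which the tool goes at most 62.5 mm and 10.7 degrees, less where a joint would pass 70% of its speed; a pose out of reach is approached as far as the arm can. A call is refused whole if a number of a shift passes 1 or a number of a turn 1, either way. A call with a gripper value outside its range is refused whole. "gripper" is the finger opening in mm, from 0 to 87.8, set as the call begins (left out, the last holds). The fingers move at their own pace and stop on an object; "newtons" is the grip in N (left out, the last holds). Time passes only in rows, so rows that do not move let the fingers close. It gives the time, the measured TCP pose, the force and the opening at its end, in the units of the state.
- r.read_state(): the state, without advancing time (a new reading comes with each control period).
- r.grab_frame(name): name is "scene" or "top"; returns a dict with "img" (420x560x3 uint8, red, green, blue), "fov_y" (degrees; the focal length in pixels is half the picture's height over the tangent of half this angle, whatever the lens; pixels are square), "cx", "cy" (the principal point, pixels), "k1" (the pictures are not rectified: a ray, as slopes to the right and down, at radius r is drawn at 1 + k1 r^2 times it, then the intrinsics apply), "rvec" (rotation vector, rad) and "tvec" (3), from world to camera coordinates, as OpenCV has them. Camera axes: x right, y down, z forward; pixel columns grow to the right and rows downward; lengths in m; the calibration is good to about 2 mm. A picture is of the moment at which its call begins. There is no depth.
- r.close_job(): hands the job in, once; it reports no verdict.
The state is a dict: "clock": time; "qpos": joint angles; "dq": joint speeds; "joint_torque": joint torques, N m; "tcp_pos": TCP position; "ee_rot": TCP orientation; "ft_force": force on the tool from outside, world axes, zero at the start; "torque": the same for the moment, N m; "width": opening from 0.0 (shut) to 1.0 (fully open).
Only numpy, scipy, OpenCV 4.12 (cv2) and the standard library are available. Lean on these libraries where they do the work, as an engineer would, in place of code of your own. Each camera call takes 0.05 s, during which the arm holds its last target.

## Working session

There is one attempt and no reset: what is moved stays moved. The work goes in short steps, Python scripts to look and compute and a tool call to move; the robot and the scene stay as the last step left them, time stands still between calls to the robot, and variables do not carry over. Pictures are saved under pics/ and viewed, and the job is handed in when it is done.

Besides the shell and the picture viewer there is one more tool, called after "Emit:" as name(argument=value, ...) on one line, values as JSON. drive_tool: Moves the arm, as the interface text tells. Its arguments: {"type":"object","properties":{"moves":{"type":"array"},"gripper":{"type":"number"},"newtons":{"type":"number"}},"required":["moves"]}

```bash
ls; mkdir -p pics; python3 - <<'E'
from bench import r
import cv2
print(r.read_state(), r.grip_depth)
for n in("scene","top"):
    f=r.grab_frame(n); cv2.imwrite(f"pics/{n}0.png",f["img"][:,:,::-1])
    print({k:v for k,v in f.items() if k!="img"})
E
```

```text
pics
{'clock': 0.0, 'qpos': array([ 1.28330950e+00,  9.18400419e-02,  1.23186912e+00, -4.79271947e-05,
        1.81980180e+00, -5.67083109e-02]), 'dq': array([ 0.00099599,  0.00208939,  0.00024834,  0.0001227 , -0.00182615,
       -0.00065715]), 'joint_torque': array([ 1.40874658e-03, -4.46443033e+01, -4.06454301e+01,  6.99548470e-02,
        2.93503271e-02, -1.54863765e-04]), 'tcp_pos': array([0.13717925, 0.58380231, 0.22152762]), 'ee_rot': array([ 0.08074466,  0.70250371, -0.0820867 ,  0.70230379]), 'ft_force': array([-0.82415823, -0.39938447, -0.04959356]), 'torque': array([-0.01329383, -0.01291409,  0.02426992]), 'width': 0.9967924123019022} 0.0187
{'fov_y': 48.415037454130726, 'cx': 282.217712714493, 'cy': 217.12442954213574, 'k1': 0.004299718399913777, 'rvec': array([ 2.24252305,  1.31311827, -0.41356441]), 'tvec': array([-0.2969085 , -0.30732468,  1.57690286])}
{'fov_y': 47.96291182501943, 'cx': 288.582431852287, 'cy': 210.522618998942, 'k1': -0.04716712385812174, 'rvec': array([ 2.17926365, -2.19762758,  0.08038345]), 'tvec': array([0.02163043, 0.55603063, 1.26276474])}
```

View pics/scene0.png

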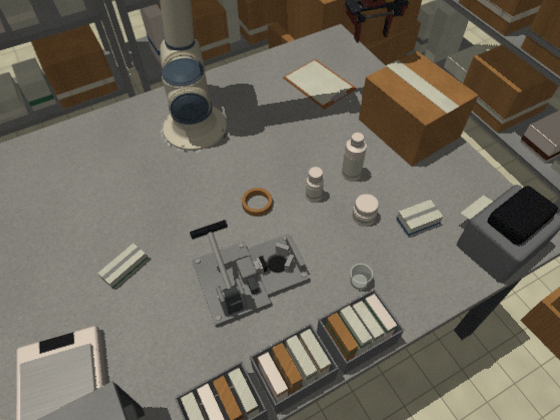

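View pics/top0.png

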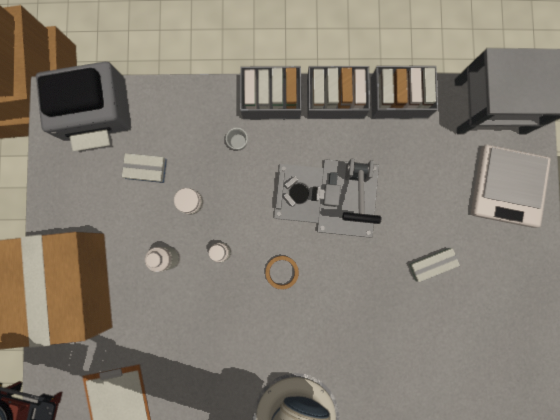

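The bottle is at about (218,252) in the top picture and (315,185) in the scene picture. The tall bottle is at (157,260) in the top view, the jar at (187,201), and the clamp's nest at about (299,193) with the bar at (361,217). I'll zoom in on these.

```bash
cat > h.py <<'E'
import numpy as np, cv2
from bench import r
def cam(f):
    h=f["img"].shape[0]; fl=h/2/np.tan(np.radians(f["fov_y"])/2)
    R=cv2.Rodrigues(np.array(f["rvec"]))[0]; t=np.array(f["tvec"])
    return fl,f["cx"],f["cy"],f["k1"],R,t
def K(f):
    fl,cx,cy,k,R,t=cam(f); return np.array([[fl,0,cx],[0,fl,cy],[0,0,1.]]),np.array([k,0,0,0.])
def proj(f,P):
    k,d=K(f); return cv2.projectPoints(np.float64(P).reshape(-1,1,3),f["rvec"],f["tvec"],k,d)[0].reshape(-1,2)
def ray(f,uv):
    k,d=K(f); n=cv2.undistortPoints(np.float64(uv).reshape(-1,1,2),k,d).reshape(-1,2)
    R=cv2.Rodrigues(np.array(f["rvec"]))[0]; t=np.array(f["tvec"])
    return -R.T@t, np.c_[n,np.ones(len(n))]@R
def onz(f,uv,z):
    o,d=ray(f,uv); return o+d*((z-o[2])/d[:,2])[:,None]
def tri(f,uv,g,uv2):
    o,d=ray(f,uv); p,e=ray(g,uv2); d=d[0]/np.linalg.norm(d[0]); e=e[0]/np.linalg.norm(e[0])
    s=np.linalg.lstsq(np.c_[d,-e],p-o,rcond=None)[0]
    a=o+s[0]*d;b=p+s[1]*e; return (a+b)/2,np.linalg.norm(a-b)
def crop(f,x0,y0,w,h,s,name):
    cv2.imwrite(name,cv2.resize(f["img"][y0:y0+h,x0:x0+w,::-1],None,fx=s,fy=s,interpolation=cv2.INTER_CUBIC))
E
python3 - <<'E'
from h import *
import pickle
T=r.grab_frame("top");S=r.grab_frame("scene")
pickle.dump((T,S),open("f0.pkl","wb"))
crop(T,260,145,133,100,6,"pics/tc.png")
crop(S,180,210,140,120,5,"pics/sc.png")
crop(T,140,180,110,100,6,"pics/tb.png")
crop(S,290,125,110,100,6,"pics/sb.png")
E
```

```text
(no output)
```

View pics/tc.png

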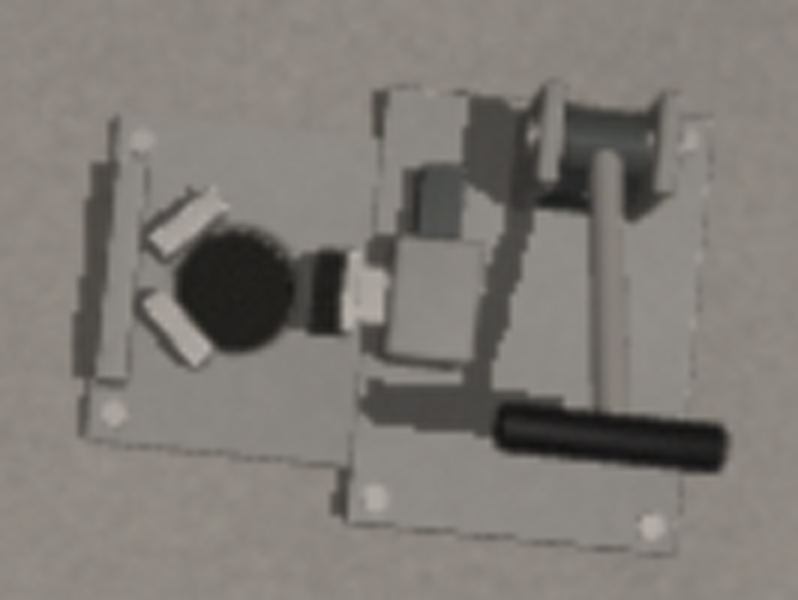

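View pics/sc.png

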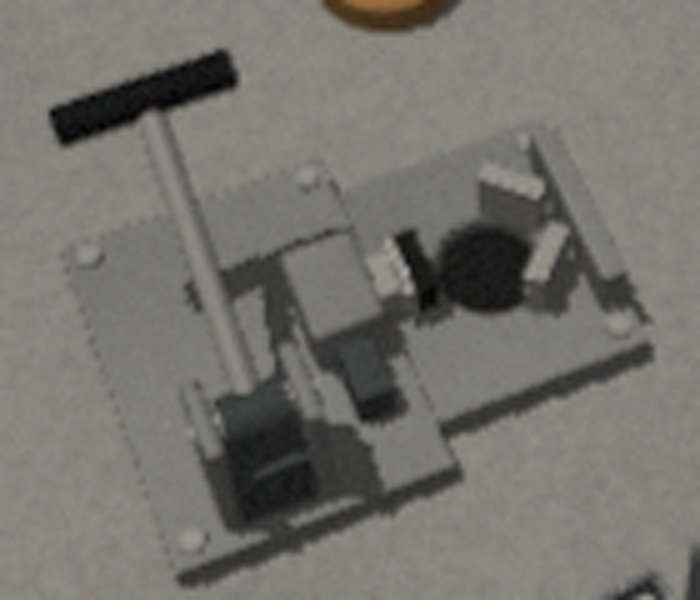

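View pics/tb.png

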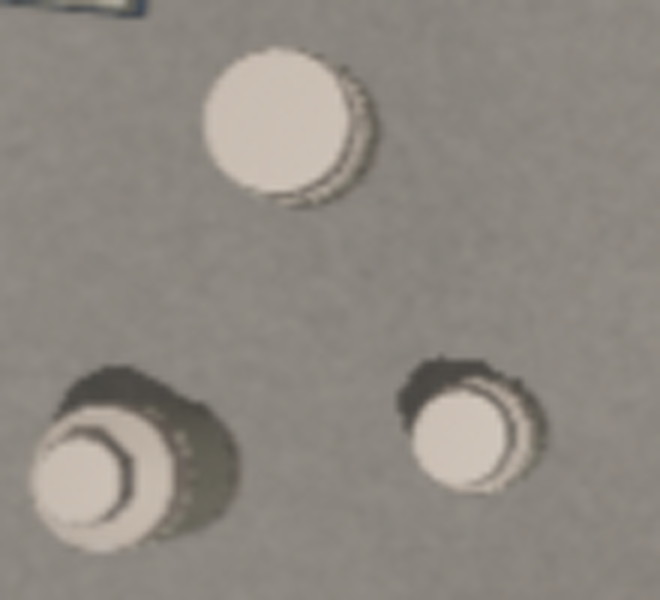

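View pics/sb.png

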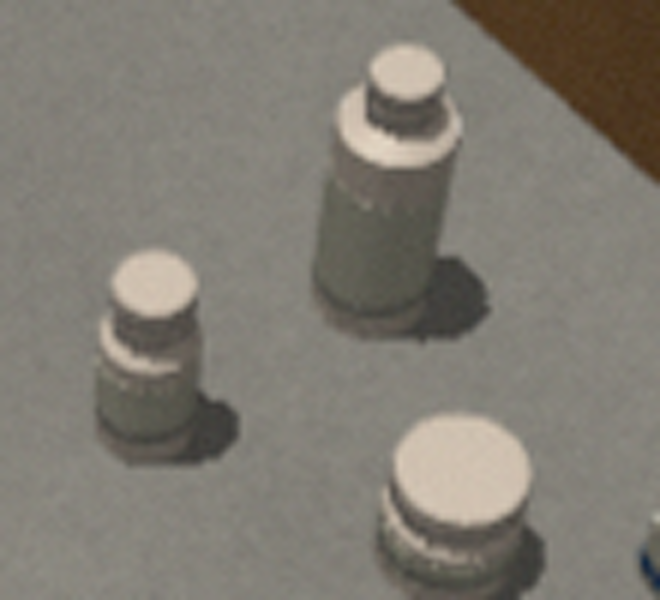

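Close-up positions: cap disc centre at about (216.7,252.8) in top and (315,172) in scene. The dark recess is at about (299,193) in top and (277,263) in scene, and the bar is at about (361,217) in top. Next I'll measure these with masks.

```bash
cat > m.py <<'E'
from h import *
import pickle
T,S=pickle.load(open("f0.pkl","rb"))
def blob(f,seed,lo,hi,box,draw=None):
    x0,y0,w,h=box; s=8
    g=cv2.cvtColor(f["img"],cv2.COLOR_RGB2GRAY)[y0:y0+h,x0:x0+w]
    G=cv2.resize(g,None,fx=s,fy=s,interpolation=cv2.INTER_CUBIC)
    m=((G>=lo)&(G<=hi)).astype(np.uint8)
    n,l=cv2.connectedComponents(m)
    p=(int((seed[0]-x0+.5)*s),int((seed[1]-y0+.5)*s))
    b=(l==l[p[1],p[0]]).astype(np.uint8)
    if draw: cv2.imwrite(draw,b*255)
    c=max(cv2.findContours(b,cv2.RETR_EXTERNAL,cv2.CHAIN_APPROX_NONE)[0],key=cv2.contourArea)
    tr=lambda q:(np.array(q)+.5)/s+np.array([x0,y0])-.5
    return tr(c.reshape(-1,2).astype(float)),b
E
python3 - <<'E'
from m import *
g=cv2.cvtColor(T["img"],cv2.COLOR_RGB2GRAY); gs=cv2.cvtColor(S["img"],cv2.COLOR_RGB2GRAY)
print(g[253,205:235],g[193,284:318],g[217,355:366],gs[172,305:326],gs[263,262:295])
for n,f,seed,lo,hi,box,z in [
 ("capT",T,(216,253),185,255,(200,235,40,40),.112),("capS",S,(315,172),170,255,(300,155,35,35),.112),
 ("recT",T,(299,193),0,72,(280,175,30,40),.022),("recS",S,(277,263),0,62,(255,245,40,40),.022),
 ("barT",T,(361,217),0,60,(335,205,55,25),.19),("barS",S,(209,229),0,60,(185,215,50,28),.19)]:
    c,b=blob(f,seed,lo,hi,box,f"pics/b_{n}.png")
    e=cv2.fitEllipse(c.astype(np.float32)); M=c.min(0),c.max(0)
    rct=cv2.minAreaRect(c.astype(np.float32))
    print(n,"ell",np.round(e[0],2),np.round(e[1],1),"bb",np.round(M,1).tolist(),"rect",np.round(rct[0],2),np.round(rct[1],1),round(rct[2],1),"->",onz(f,[e[0],rct[0]],z).round(4).tolist())
E
cd pics; python3 -c "
import cv2,numpy as np
I=[cv2.resize(cv2.imread(f'b_{n}.png'),(260,260)) for n in ['capT','recT','barT','capS','recS','barS']]
cv2.imwrite('bl.png',np.vstack([np.hstack(I[:3]),np.hstack(I[3:])]))"
```

```text
[135 135 134 145 184 193 194 194 194 194 195 196 196 196 197 197 197 197
 193 148 117 164 172 135 110 109 121 132 137 136] [ 87  99 133 137 122  64  32  31  33  33  32  31  33  31  33  31  31  31
  31  33  30  32  31  30  28  58  68  68  39  32  30  33  57 132] [47 46 47 46 46 44 43 41 39 36 34] [125 124 129 149 187 197 195 195 194 198 198 196 195 193 196 195 193 174
 131 130 130] [ 23  25  24  30  43  51  35  25  23  21  29  27  27  26  28  30  29  24
  29  25  27  32  43  97 145 140 140 134  91  58  59  58  56]
capT ell [216.16 252.65] [13.9 14.6] bb [[209.1, 245.3], [223.2, 260.1]] rect [216.16 252.63] [14.  14.9] 29.4 -> [[0.4455, 0.1997, 0.112], [0.4456, 0.1997, 0.112]]
capS ell [315.24 171.67] [10.1 13.2] bb [[308.4, 166.6], [322.1, 176.8]] rect [315.19 171.62] [11.8 11.6] 45.0 -> [[0.4482, 0.1973, 0.112], [0.448, 0.1973, 0.112]]
recT ell [299.38 192.84] [19.3 21.4] bb [[288.8, 182.8], [309.4, 203.1]] rect [299.12 192.94] [20.2 20.6] 90.0 -> [[0.6039, -0.0128, 0.022], [0.6036, -0.0121, 0.022]]
recS ell [272.84 263.6 ] [19.5 28. ] bb [[258.7, 254.1], [285.7, 274.3]] rect [272.97 263.4 ] [18.7 26.6] 81.5 -> [[0.6033, -0.0254, 0.022], [0.6029, -0.0247, 0.022]]
barT ell [360.01 217.26] [ 8.6 52.1] bb [[341.3, 211.3], [380.3, 223.1]] rect [360.8  217.21] [39.1  8.7] 6.3 -> [[0.5271, -0.1502, 0.19], [0.5272, -0.1521, 0.19]]
barS ell [207.94 229.14] [ 8.2 51.9] bb [[189.6, 219.8], [226.8, 238.4]] rect [208.28 229.05] [ 8.  37.9] 71.2 -> [[0.5274, -0.1562, 0.19], [0.5276, -0.1554, 0.19]]
```

View pics/bl.png

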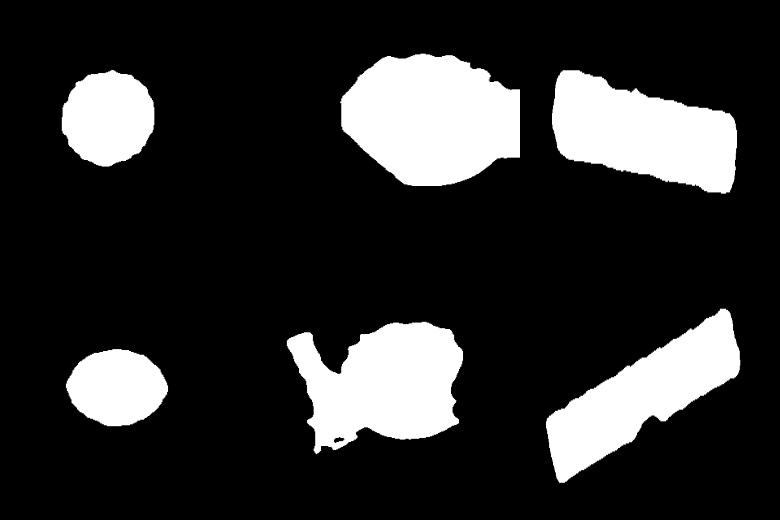

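```bash
python3 - <<'E'
from m import *
from scipy.optimize import least_squares
for n,f,seed,box,wins in [("T",T,(299,193),(280,175,30,40),85),("S",S,(277,263),(255,245,40,40),75)]:
    c,b=blob(f,seed,0,wins,box)
    P=onz(f,c,.022)[:,:2]
    best=least_squares(lambda p:np.hypot(*(P-p[:2]).T)-p[2],[.604,-.014,.028],loss="cauchy",f_scale=.0007).x
    res=np.abs(np.hypot(*(P-best[:2]).T)-best[2]); print(n,best.round(4),(res<.0015).mean())
# bar yaw
for n,f,seed,box in [("T",T,(361,217),(335,205,55,25)),("S",S,(209,229),(185,215,50,28))]:
    c,b=blob(f,seed,0,70,box); P=onz(f,c,.19)[:,:2].astype(np.float32)*1000
    rc=cv2.minAreaRect(P); bx=cv2.boxPoints(rc)
    e=sorted([(np.linalg.norm(bx[i]-bx[(i+1)%4]),i) for i in range(4)])
    i=e[-1][1]; d=bx[(i+1)%4]-bx[i]; d=d*np.sign(d[1]); yaw=np.degrees(np.arctan2(-d[0],d[1]))
    print(n,"bar c",np.round(rc[0],1),np.round(rc[1],1),"yaw",yaw)
    for y in(yaw,):
        a=np.radians(y);print(" nest from bar",np.array(rc[0])+np.array([[np.cos(a),-np.sin(a)],[np.sin(a),np.cos(a)]])@[62,150])
# base edges: hinge-side points, top image bolt holes
B=np.array([[652,526],[376,498],[114,412],[142,140],[690,140]])
W=onz(T,(B+.5)/6-.5+[260,145],.024)[:,:2];print(W.round(4))
C=np.array([[675,553],[348,521],[83,437]])
print("corners",onz(T,(C+.5)/6-.5+[260,145],.022)[:,:2].round(4))
B=np.array([[88,255],[308,176],[524,142],[621,322],[190,540]])
print(onz(S,(B+.5)/5-.5+[180,210],.024)[:,:2].round(4))
print("tcp proj")
st=r.read_state()
print(proj(T,[st["tcp_pos"]]),proj(S,[st["tcp_pos"]]))
for nm,uT,uS,z in [("tall",(73/6+140,480/6+180),None,.165),("jar",(278/6+140,121/6+180),None,.07)]: print(nm,onz(T,[uT],z))
print("tape",onz(T,[(282,272)],.024))
E
```

```text
T [ 0.6039 -0.0118  0.0284] 0.748015873015873
S [ 0.619  -0.0209  0.0426] 0.09602021478205938
T bar c [ 527.7 -151.8] [94.4 21.8] yaw -6.474666
 nest from bar [606.1896677   -9.74725056]
S bar c [ 527.7 -155.1] [90.1 23.8] yaw -6.3796315
 nest from bar [605.94057648 -12.89266108]
[[ 0.4952 -0.1978]
 [ 0.5089 -0.0735]
 [ 0.5487  0.0441]
 [ 0.6723  0.0305]
 [ 0.6705 -0.2187]]
corners [[ 0.483  -0.2083]
 [ 0.4987 -0.0609]
 [ 0.5376  0.0582]]
[[ 0.4962 -0.199 ]
 [ 0.51   -0.0737]
 [ 0.5492  0.0406]
 [ 0.6717  0.0305]
 [ 0.6708 -0.2189]]
tcp proj
[[ 40.47681028 390.7832816 ]] [[369.92148639  37.19041456]]
tall [[0.42997823 0.34555238 0.165     ]]
jar [[0.58202901 0.28434014 0.07      ]]
tape [[0.39067156 0.03605855 0.024     ]]
```

```bash
python3 - <<'E'
from h import *
from scipy.spatial.transform import Rotation as Ro
s=r.read_state(); print(Ro.from_quat(s["ee_rot"]).as_matrix().round(3))
E
```

```text
[[-0.     0.229  0.973]
 [-0.001  0.973 -0.229]
 [-1.    -0.001 -0.   ]]
```

Emit:
drive_tool(moves=[{"translation": [0.37,-0.46,0],"angular": [0,0,-0.99]},{"translation": [0.37,-0.46,0],"angular": [0,0,-0.99]},{"translation": [0.37,-0.46,0],"angular": [0,0,-0.99]},{"translation": [0.37,-0.46,0],"angular": [0,0,-0.99]},{"translation": [0.37,-0.46,0],"angular": [0,0,-0.99]}], gripper=75)

```text
clock: 0.82
tcp_pos: [0.2488, 0.4451, 0.2224]
ee_rot: [0.26, 0.658, -0.26, 0.658]
ft_force: [0.2, 0.4, 0.3]
width: 0.852
```

Emit:
drive_tool(moves=[{"translation": [0.37,-0.46,0],"angular": [0,0,-0.99]},{"translation": [0.37,-0.46,0],"angular": [0,0,-0.99]},{"translation": [0.37,-0.46,0],"angular": [0,0,-0.99]},{"translation": [0.37,-0.46,0],"angular": [0,0,-0.99]},{"translation": [0.37,-0.46,0],"angular": [0,0,-0.99]}])

```text
clock: 1.45
tcp_pos: [0.3598, 0.3071, 0.2225]
ee_rot: [0.42, 0.569, -0.42, 0.569]
ft_force: [0.2, -0.1, -0.1]
width: 0.853
```

Emit:
drive_tool(moves=[{"translation": [0.37,-0.46,0],"angular": [0,0,-0.99]},{"translation": [0.37,-0.46,0],"angular": [0,0,-0.99]},{"translation": [0.37,-0.46,0],"angular": [0,0,-0.99]},{"translation": [0.37,-0.46,0],"angular": [0,0,-0.99]},{"translation": [0,0,0],"angular": [0,0,0]}])

```text
clock: 2.08
tcp_pos: [0.4489, 0.1961, 0.2222]
ee_rot: [-0.528, -0.47, 0.528, -0.47]
ft_force: [0.0, -0.3, 0.0]
width: 0.853
```

```bash
python3 - <<'E'
from h import *
S=r.grab_frame("scene");s=r.read_state()
crop(S,250,70,133,130,4,"pics/s1.png")
p=s["tcp_pos"];print(p,(proj(S,[p])-[250,70])*4, (proj(S,[[.4468,.1985,.112]])-[250,70])*4)
E
```

```text
[0.44819905 0.19715114 0.22229756] [[269.41579579 298.49659618]] [[261.38509197 404.73448502]]
```

View pics/s1.png

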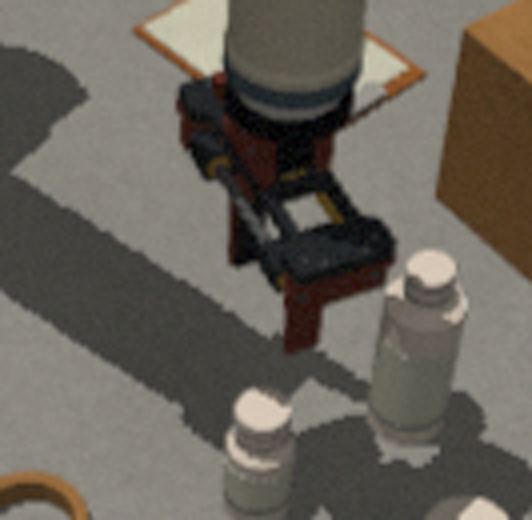

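The gripper fingertips are at about (240,260) and (303,350) in the crop, astride the predicted TCP. The bottle cap is at (262,410), right where it was predicted. Descending.

Emit:
drive_tool(moves=[{"translation": [-0.02,0.02,-0.6],"angular": [0,0,0]},{"translation": [0,0,-0.6],"angular": [0,0,0]},{"translation": [0,0,-0.6],"angular": [0,0,0]},{"translation": [0,0,-0.53],"angular": [0,0,0]},{"translation": [0,0,0],"angular": [0,0,0]}])

```text
clock: 2.75
tcp_pos: [0.4445, 0.1992, 0.0801]
ee_rot: [-0.525, -0.473, 0.528, -0.471]
ft_force: [1.6, 0.7, -0.1]
width: 0.854
```

Emit:
drive_tool(moves=[{"translation": [0,0,0],"angular": [0,0,0]},{"translation": [0,0,0],"angular": [0,0,0]},{"translation": [0,0,0],"angular": [0,0,0]},{"translation": [0,0,0],"angular": [0,0,0]},{"translation": [0,0,0],"angular": [0,0,0]}], gripper=30, newtons=20)

```text
clock: 3.38
tcp_pos: [0.4471, 0.199, 0.0835]
ee_rot: [0.527, 0.471, -0.527, 0.471]
ft_force: [-0.6, -0.4, 2.2]
width: 0.451
```

Emit:
drive_tool(moves=[{"translation": [0,0,0.3],"angular": [0,0,0]},{"translation": [0,0,0.5],"angular": [0,0,0]},{"translation": [0,0,0.6],"angular": [0,0,0]},{"translation": [0,0,0.3],"angular": [0,0,0]},{"translation": [0,0,0],"angular": [0,0,0]}])

```text
clock: 4.0
tcp_pos: [0.4475, 0.1991, 0.1864]
ee_rot: [0.528, 0.471, -0.526, 0.472]
ft_force: [0.2, -1.2, -2.1]
width: 0.452
```

Emit:
drive_tool(moves=[{"translation": [0.4,-0.5,0],"angular": [0,0,0]},{"translation": [0.5,-0.7,0],"angular": [0,0,0]},{"translation": [0.5,-0.7,0],"angular": [0,0,0]},{"translation": [0.5,-0.7,0],"angular": [0,0,0]},{"translation": [0.4,-0.5,0],"angular": [0,0,0]}])

```text
clock: 4.62
tcp_pos: [0.585, 0.0109, 0.1823]
ee_rot: [-0.526, -0.472, 0.528, -0.47]
ft_force: [0.5, 0.3, -2.2]
width: 0.453
```

Emit:
drive_tool(moves=[{"translation": [0.33,-0.41,0],"angular": [0,0,0]},{"translation": [0,0,0],"angular": [0,0,0]},{"translation": [0,0,0],"angular": [0,0,0]}])

```text
clock: 5.0
tcp_pos: [0.6039, -0.0112, 0.1833]
ee_rot: [-0.526, -0.472, 0.528, -0.471]
ft_force: [0.0, -0.3, -1.4]
width: 0.452
```

```bash
python3 - <<'E'
from h import *
from scipy.spatial.transform import Rotation as Ro
import pickle
S=r.grab_frame("scene");T=r.grab_frame("top");s=r.read_state()
pickle.dump((T,S,s),open("f2.pkl","wb"))
crop(S,210,130,133,150,4,"pics/s2.png");crop(T,240,130,133,100,6,"pics/t2.png")
print(s["tcp_pos"],s["ft_force"],s["width"],Ro.from_quat(s["ee_rot"]).as_matrix().round(3))
p=s["tcp_pos"];b=p-[0,0,.0835]
print((proj(S,[p,b])-[210,130])*4)
E
```

```text
[ 0.60402981 -0.01076528  0.18430458] [-0.77089584  0.59798901 -1.27264135] 0.4505615645429755 [[-0.001  0.994 -0.11 ]
 [ 0.    -0.11  -0.994]
 [-1.    -0.001 -0.   ]]
[[266.89534469 395.01518038]
 [269.09960507 466.01915267]]
```

View pics/s2.png

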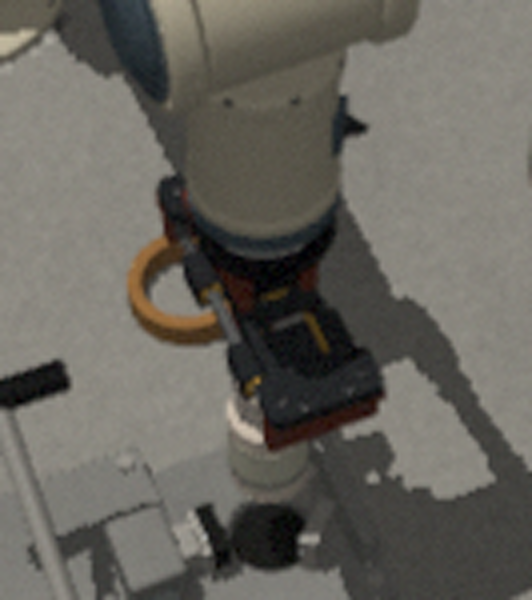

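View pics/t2.png

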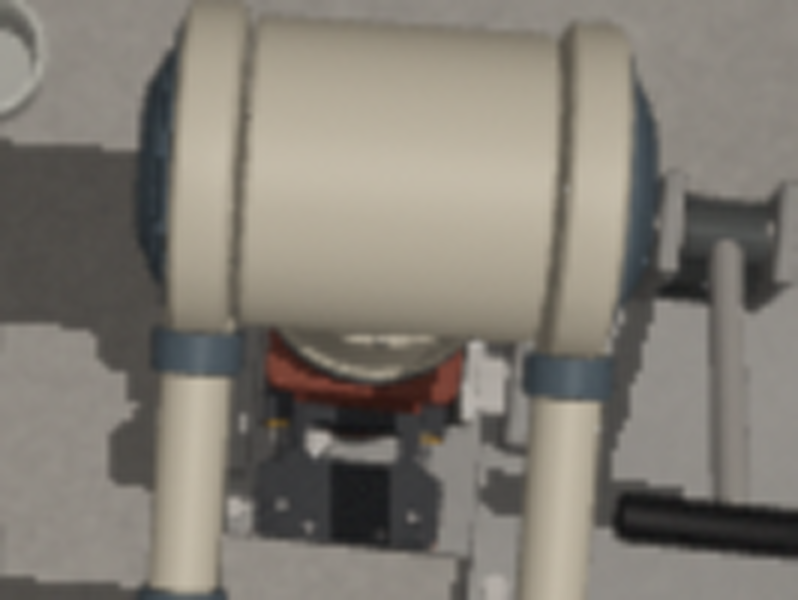

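The bottle hangs over the nest, with its body at columns 230–308 of the scene crop, matching the prediction (269). I'll refine the recess centre from the scene view using the clean arcs only.

```bash
python3 - <<'E'
from m import *
from scipy.optimize import least_squares
g=cv2.cvtColor(S["img"],cv2.COLOR_RGB2GRAY)
G=cv2.resize(g,None,fx=8,fy=8,interpolation=cv2.INTER_CUBIC).astype(int)
pts=[]
for u in np.arange(271,282.1,.5):
    col=G[:,int((u+.5)*8)]; v0=int(263.5*8)
    a=v0
    while col[a]<75:a-=1
    b=v0
    while col[b]<75:b+=1
    pts+= [(u,(a+.5)/8-.5,0),(u,(b+.5)/8-.5,1)]
pts=np.array(pts);print(pts[::4].round(1).tolist())
P=onz(S,pts[:,:2],.022)[:,:2]
for R in(.028,.029,.030):
    q=least_squares(lambda p:np.hypot(*(P-p).T)-R,[.604,-.014],loss="cauchy",f_scale=.0007);print(R,q.x.round(4),np.abs(q.fun).mean())
# fresh: bottle body edges
T2,S2,s=pickle.load(open("f2.pkl","rb"))
g2=cv2.cvtColor(S2["img"],cv2.COLOR_RGB2GRAY)
for v in(244,247,250,253): print(v,g2[v,262:292])
p=s["tcp_pos"]
print(proj(S,[p-[0,0,.0835-.0]]),proj(S,[[.605,-.0115,.022],[.605,-.0135,.022]]))
E
```

```text
[[271.0, 255.4, 0.0], [272.0, 255.1, 0.0], [273.0, 254.6, 0.0], [274.0, 254.1, 0.0], [275.0, 253.7, 0.0], [276.0, 253.6, 0.0], [277.0, 253.6, 0.0], [278.0, 246.9, 0.0], [279.0, 247.4, 0.0], [280.0, 249.6, 0.0], [281.0, 247.9, 0.0], [282.0, 248.4, 0.0]]
0.028 [ 0.6072 -0.0147] 0.004734383679221986
0.029 [ 0.6074 -0.0131] 0.004178717568598173
0.03 [ 0.6085 -0.0109] 0.004300670333284637
244 [120 118 121 120 115 102 105 103 101  97  95  96 104  97 107 106 109 102
  88  86  85  84  81  82  72  54  51  55  59  64]
247 [120 123 119 120 121 108  85  95 102  98  97  95  93  93  88  88  90  90
  87  89  84  87  79  71  68  75  70  62  47  60]
250 [120 124 122 122 123 119 111  97  80  78  84  84  87  87  92  88  82  83
  78  76  69  71  84  82  72  61  57  56  51  51]
253 [118 118 122 118 122 124 120 118 113 105 106  94  91  93  92  93  92  91
  91  91  87  82  69  67  67  63  61  60  61  54]
[[277.27490127 246.50478817]] [[277.67434388 261.86550797]
 [277.02287156 262.18698281]]
```

Emit:
drive_tool(moves=[{"translation": [0.025,-0.03,-0.4],"angular": [0,0,0]},{"translation": [0,0,-0.4],"angular": [0,0,0]},{"translation": [0,0,-0.35],"angular": [0,0,0]},{"translation": [0,0,0],"angular": [0,0,0]}])

```text
clock: 5.6
tcp_pos: [0.6048, -0.0128, 0.1135]
ee_rot: [-0.526, -0.473, 0.528, -0.471]
ft_force: [0.2, -1.1, -1.8]
width: 0.453
```

```bash
python3 - <<'E'
from h import *
S=r.grab_frame("scene");s=r.read_state()
crop(S,225,200,110,100,7,"pics/s3.png")
print(s["tcp_pos"],s["ft_force"],s["torque"])
p=s["tcp_pos"];b=p-[0,0,.0835]
a=np.linspace(0,6.28,40);c=np.c_[np.cos(a),np.sin(a),0*a]
im=cv2.imread("pics/s3.png")
for q,col in((proj(S,b+.025*c),(0,0,255)),(proj(S,np.array([.6055,-.0118,.022])+.029*c),(0,255,0))):
    cv2.polylines(im,[np.int32((q+.5-[225,200])*7)],True,col,1)
cv2.imwrite("pics/s3b.png",im)
E
```

```text
[ 0.60557675 -0.01304164  0.11524517] [-0.19008392 -0.40483164 -0.84324671] [-0.05021304  0.06933848  0.01266256]
```

View pics/s3b.png

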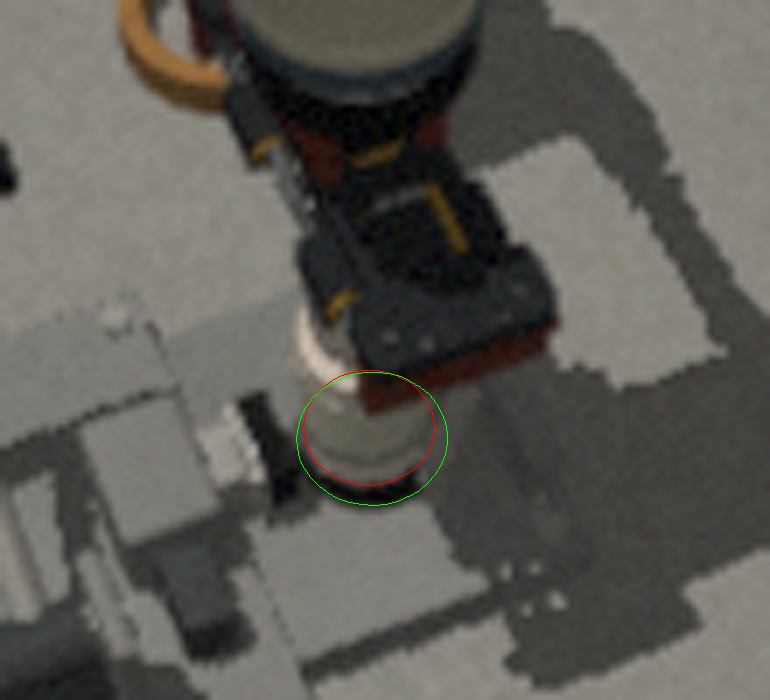

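The green ring (estimated mouth) lies on the visible rim, and the bottle's foot sits inside it, slightly on the jaw side. I'll lower it gently and watch the force.

Emit:
drive_tool(moves=[{"translation": [0,0.015,-0.1],"angular": [0,0,0]},{"translation": [0,0,-0.05],"angular": [0,0,0]},{"translation": [0,0,-0.05],"angular": [0,0,0]},{"translation": [0,0,0],"angular": [0,0,0]}])

```text
clock: 6.15
tcp_pos: [0.6061, -0.0126, 0.1036]
ee_rot: [-0.527, -0.471, 0.527, -0.471]
ft_force: [-0.0, 0.2, -1.7]
width: 0.451
```

Emit:
drive_tool(moves=[{"translation": [0,0,-0.03],"angular": [0,0,0]},{"translation": [0,0,-0.03],"angular": [0,0,0]},{"translation": [0,0,0],"angular": [0,0,0]}])

```text
clock: 6.52
tcp_pos: [0.606, -0.0126, 0.1]
ee_rot: [-0.527, -0.471, 0.527, -0.471]
ft_force: [-0.9, -0.3, -1.3]
width: 0.454
```

Emit:
drive_tool(moves=[{"translation": [0,0,-0.03],"angular": [0,0,0]},{"translation": [0,0,-0.02],"angular": [0,0,0]},{"translation": [0,0,0],"angular": [0,0,0]}])

```text
clock: 6.9
tcp_pos: [0.6062, -0.0126, 0.0972]
ee_rot: [0.527, 0.471, -0.527, 0.471]
ft_force: [0.7, 0.0, -1.6]
width: 0.449
```

Emit:
drive_tool(moves=[{"translation": [0,0,-0.02],"angular": [0,0,0]},{"translation": [0,0,0],"angular": [0,0,0]},{"translation": [0,0,0],"angular": [0,0,0]}])

```text
clock: 7.28
tcp_pos: [0.6063, -0.0126, 0.097]
ee_rot: [0.527, 0.471, -0.527, 0.472]
ft_force: [-3.4, 0.1, 5.2]
width: 0.449
```

Emit:
drive_tool(moves=[{"translation": [-0.015,0,0],"angular": [0,0,0]},{"translation": [0,0,0],"angular": [0,0,0]}])

```text
clock: 7.52
tcp_pos: [0.606, -0.0126, 0.0969]
ee_rot: [0.528, 0.471, -0.526, 0.472]
ft_force: [-0.1, 1.3, 5.4]
width: 0.451
```

Emit:
drive_tool(moves=[{"translation": [0,0,-0.015],"angular": [0,0,0]},{"translation": [0,0,0],"angular": [0,0,0]}])

```text
clock: 7.78
tcp_pos: [0.606, -0.0126, 0.0969]
ee_rot: [0.528, 0.471, -0.526, 0.472]
ft_force: [-2.2, 0.5, 8.5]
width: 0.45
```

```bash
python3 - <<'E'
from h import *
s=r.read_state();print(s["tcp_pos"],s["ft_force"],s["torque"])
S=r.grab_frame("scene");s=r.read_state();print(s["tcp_pos"],s["ft_force"],s["torque"])
crop(S,225,200,110,100,7,"pics/s4.png")
E
```

```text
[ 0.60599959 -0.01264128  0.09693565] [-2.24580551  0.54077075  8.45265982] [-0.04583495  0.30982014 -0.03295924]
[ 0.60598766 -0.01262012  0.09689791] [-1.69760346  0.43031355  9.06082653] [-0.02790313  0.35175574  0.0397187 ]
```

View pics/s4.png

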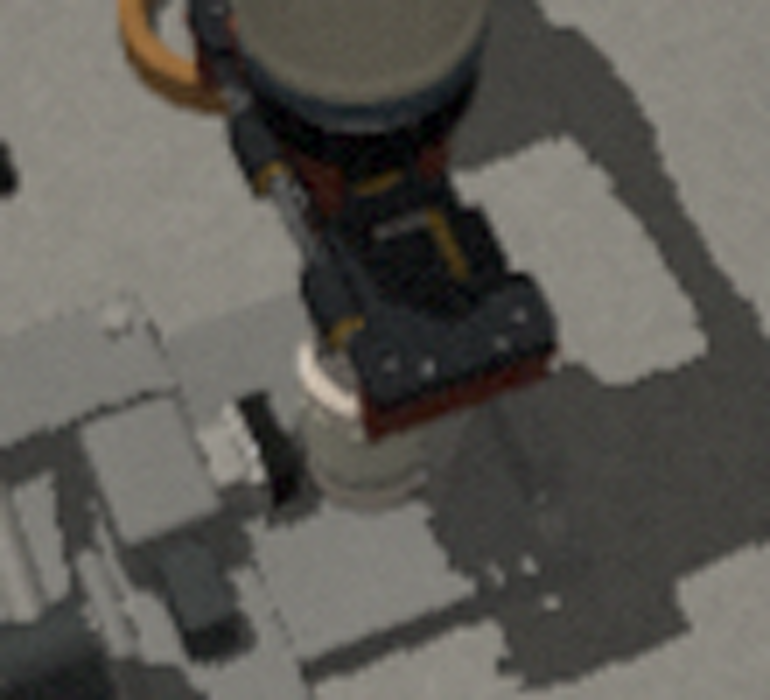

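The bottle's foot is below the rim, and the upward force rises without further travel, so it's on the seat about 8.6 mm below the mouth. I'll relieve the push and let go.

Emit:
drive_tool(moves=[{"translation": [0,0,0.02],"angular": [0,0,0]},{"translation": [0,0,0],"angular": [0,0,0]}])

```text
clock: 8.07
tcp_pos: [0.6059, -0.0127, 0.0969]
ee_rot: [0.528, 0.471, -0.527, 0.472]
ft_force: [0.9, -0.5, 4.3]
width: 0.455
```

Emit:
drive_tool(moves=[{"translation": [0,0,0],"angular": [0,0,0]},{"translation": [0,0,0],"angular": [0,0,0]},{"translation": [0,0,0],"angular": [0,0,0]},{"translation": [0,0,0],"angular": [0,0,0]},{"translation": [0,0,0],"angular": [0,0,0]}], gripper=70)

```text
clock: 8.7
tcp_pos: [0.6052, -0.0126, 0.0962]
ee_rot: [-0.527, -0.471, 0.527, -0.471]
ft_force: [-0.8, 0.1, -0.1]
width: 0.796
```

Emit:
drive_tool(moves=[{"translation": [0,0,0.3],"angular": [0,0,0]},{"translation": [0,0,0.6],"angular": [0,0,0]},{"translation": [0,0,0.8],"angular": [0,0,0]},{"translation": [0,0,0.6],"angular": [0,0,0]},{"translation": [0,0,0],"angular": [0,0,0]}])

```text
clock: 9.32
tcp_pos: [0.6066, -0.0127, 0.2403]
ee_rot: [0.529, 0.469, -0.525, 0.474]
ft_force: [-0.2, 0.4, 0.5]
width: 0.798
```

Emit:
drive_tool(moves=[{"translation": [0,0,0.4],"angular": [0,0,0]},{"translation": [-0.32,-0.55,0.2],"angular": [0,0,0]},{"translation": [-0.4,-0.7,0],"angular": [0,0,0]},{"translation": [-0.4,-0.7,0],"angular": [0,0,0]},{"translation": [-0.2,-0.4,0],"angular": [0,0,0]}], gripper=0)

```text
clock: 9.95
tcp_pos: [0.5247, -0.1552, 0.2697]
ee_rot: [-0.527, -0.471, 0.528, -0.471]
ft_force: [0.1, -0.1, -0.2]
width: 0.269
```

Emit:
drive_tool(moves=[{"translation": [0,0,0],"angular": [0,0,0]},{"translation": [0,0,0],"angular": [0,0,0]}])

```text
clock: 10.2
tcp_pos: [0.5262, -0.153, 0.2698]
ee_rot: [0.527, 0.472, -0.527, 0.471]
ft_force: [0.1, 0.7, -0.3]
width: 0.041
```

```bash
python3 - <<'E'
from h import *
import pickle
S=r.grab_frame("scene");T=r.grab_frame("top");s=r.read_state();print(s["tcp_pos"],s["ft_force"],s["width"])
pickle.dump((T,S,s),open("f3.pkl","wb"))
crop(S,180,150,140,150,4,"pics/s5.png");crop(T,260,130,133,110,6,"pics/t5.png")
print((proj(S,[s["tcp_pos"]])-[180,150])*4)
E
```

```text
[ 0.52645342 -0.15257451  0.2699585 ] [-0.32535319 -0.55821127  0.32660047] 0.007997158775133914
[[ 97.3344228  235.69021964]]
```

View pics/s5.png

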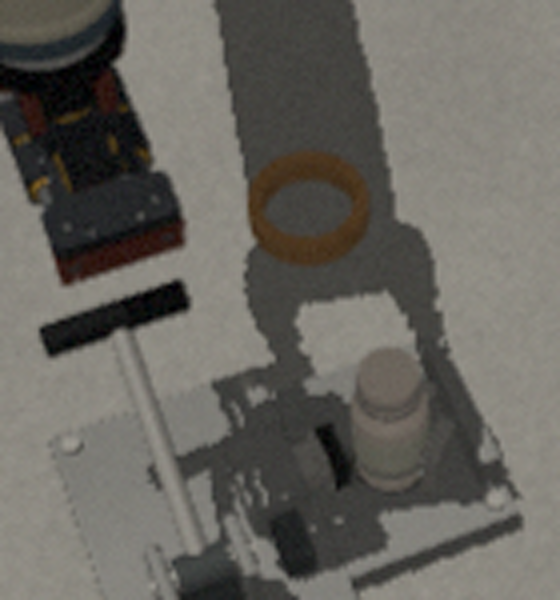

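View pics/t5.png

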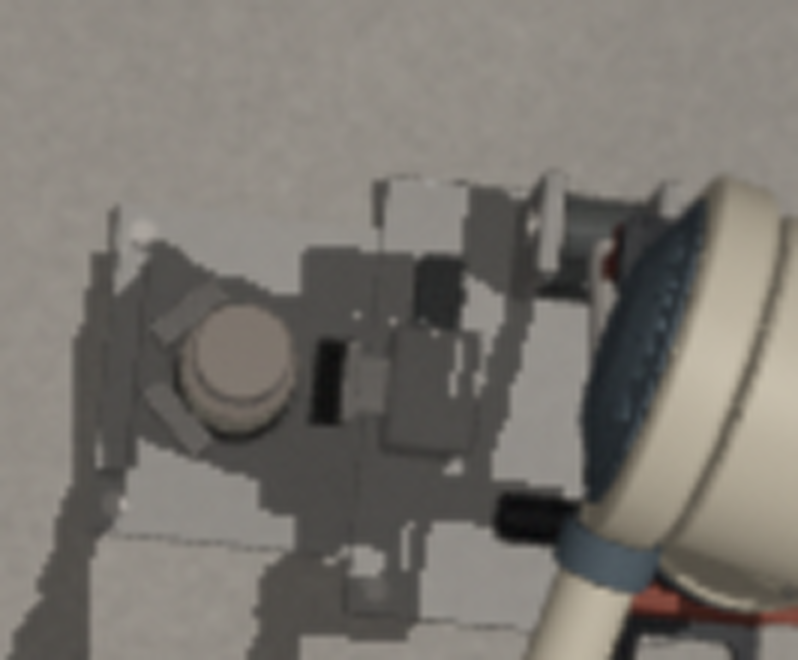

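The bottle stands upright in the recess at crop (392,420) in scene and (237,365) in top, with the jaw open and the lever up. The bystanders haven't moved. The closed fingers are above the bar, so I'll approach and press along the arc.

Emit:
drive_tool(moves=[{"translation": [0.01,-0.01,-0.5],"angular": [0,0,0]},{"translation": [0,0,-0.4],"angular": [0,0,0]},{"translation": [0,0,-0.2],"angular": [0,0,0]},{"translation": [0,0,0],"angular": [0,0,0]}], newtons=40)

```text
clock: 10.8
tcp_pos: [0.5266, -0.1535, 0.2035]
ee_rot: [-0.527, -0.472, 0.527, -0.471]
ft_force: [-0.1, -0.1, -0.6]
width: 0.009
```

Emit:
drive_tool(moves=[{"translation": [0,0,-0.06],"angular": [0,0,0]},{"translation": [-0.05,0.006,-0.08],"angular": [0,0,0]},{"translation": [0,0,0],"angular": [0,0,0]}])

```text
clock: 11.18
tcp_pos: [0.5243, -0.1539, 0.1975]
ee_rot: [0.528, 0.47, -0.526, 0.472]
ft_force: [2.5, 1.1, 4.9]
width: 0.011
```

Emit:
drive_tool(moves=[{"translation": [-0.11,0.013,-0.23],"angular": [0,0,0]},{"translation": [-0.11,0.013,-0.23],"angular": [0,0,0]},{"translation": [-0.04,0.005,-0.14],"angular": [0,0,0]},{"translation": [-0.04,0.005,-0.14],"angular": [0,0,0]},{"translation": [-0.04,0.004,-0.14],"angular": [0,0,0]}])

```text
clock: 11.8
tcp_pos: [0.5021, -0.1515, 0.1445]
ee_rot: [-0.527, -0.471, 0.528, -0.471]
ft_force: [-6.1, 1.7, 6.5]
width: 0.011
```

```bash
python3 - <<'E'
from h import *
S=r.grab_frame("scene");s=r.read_state();print(s["tcp_pos"],s["ft_force"],s["torque"])
crop(S,180,150,140,150,4,"pics/s6.png")
E
```

```text
[ 0.50175855 -0.15143515  0.14294154] [-5.27456954  0.21716593  5.14161184] [-0.04414771  0.80542567  0.04103369]
```

View pics/s6.png

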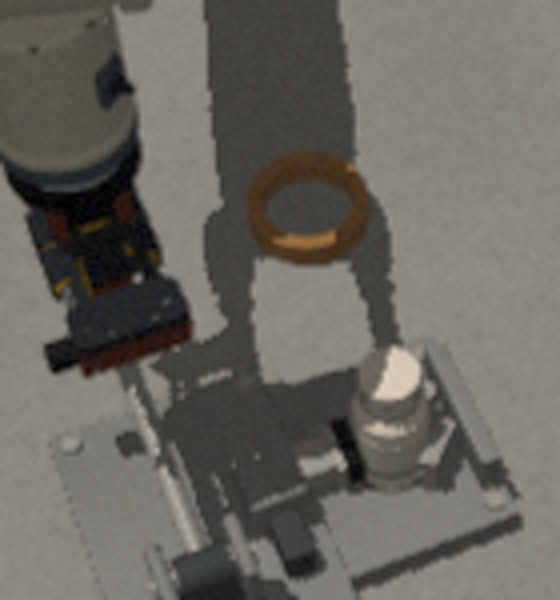

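The lever is part-way down (about 0.39 rad). The bar is under the fingertips and the jaw has moved up towards the bottle. Continuing.

Emit:
drive_tool(moves=[{"translation": [-0.04,0.005,-0.17],"angular": [0,0,0]},{"translation": [-0.03,0.004,-0.17],"angular": [0,0,0]},{"translation": [-0.02,0.002,-0.17],"angular": [0,0,0]},{"translation": [-0.01,0,-0.17],"angular": [0,0,0]},{"translation": [0,0,-0.1],"angular": [0,0,0]}])

```text
clock: 12.48
tcp_pos: [0.4966, -0.1509, 0.0974]
ee_rot: [-0.527, -0.471, 0.527, -0.471]
ft_force: [-5.8, 1.4, 9.3]
width: 0.005
```

Emit:
drive_tool(moves=[{"translation": [0,0,0],"angular": [0,0,0]},{"translation": [0,0,0],"angular": [0,0,0]}])

```text
clock: 12.72
tcp_pos: [0.4966, -0.151, 0.0981]
ee_rot: [-0.527, -0.471, 0.527, -0.471]
ft_force: [-6.9, 1.0, 8.7]
width: 0.01
```

Emit:
drive_tool(moves=[{"translation": [-0.02,0,-0.05],"angular": [0,0,0]},{"translation": [0,0,0],"angular": [0,0,0]}])

```text
clock: 12.98
tcp_pos: [0.4966, -0.151, 0.0957]
ee_rot: [0.528, 0.471, -0.527, 0.472]
ft_force: [-3.3, 0.5, 10.7]
width: 0.003
```

Emit:
drive_tool(moves=[{"translation": [-0.01,0,-0.05],"angular": [0,0,0]},{"translation": [0,0,0],"angular": [0,0,0]},{"translation": [0,0,0],"angular": [0,0,0]}])

```text
clock: 13.35
tcp_pos: [0.4966, -0.151, 0.0938]
ee_rot: [0.528, 0.47, -0.526, 0.473]
ft_force: [-4.3, 2.4, 13.2]
width: 0.007
```

```bash
python3 - <<'E'
from h import *
S=r.grab_frame("scene");T=r.grab_frame("top");s=r.read_state();print(s["tcp_pos"],s["ft_force"],s["torque"])
crop(S,180,150,140,150,4,"pics/s7.png");crop(T,260,130,133,110,6,"pics/t7.png")
cv2.imwrite("pics/sf.png",S["img"][:,:,::-1])
E
```

```text
[ 0.49663566 -0.15098288  0.09382013] [-3.08145276  1.81321088 12.81033537] [0.33945885 0.54990427 0.06944966]
```

View pics/s7.png

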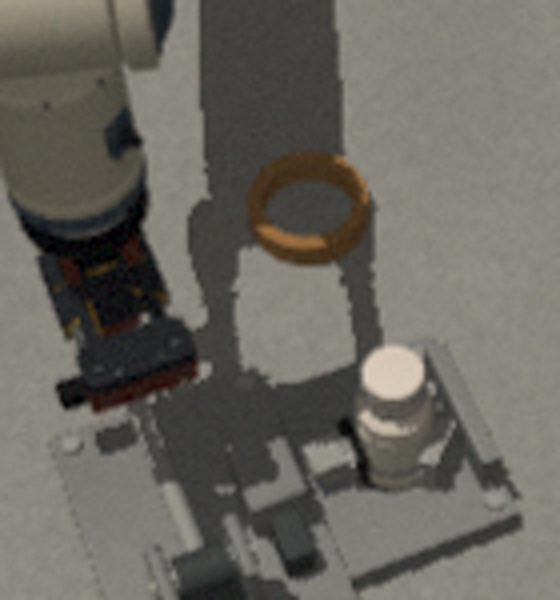

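View pics/t7.png

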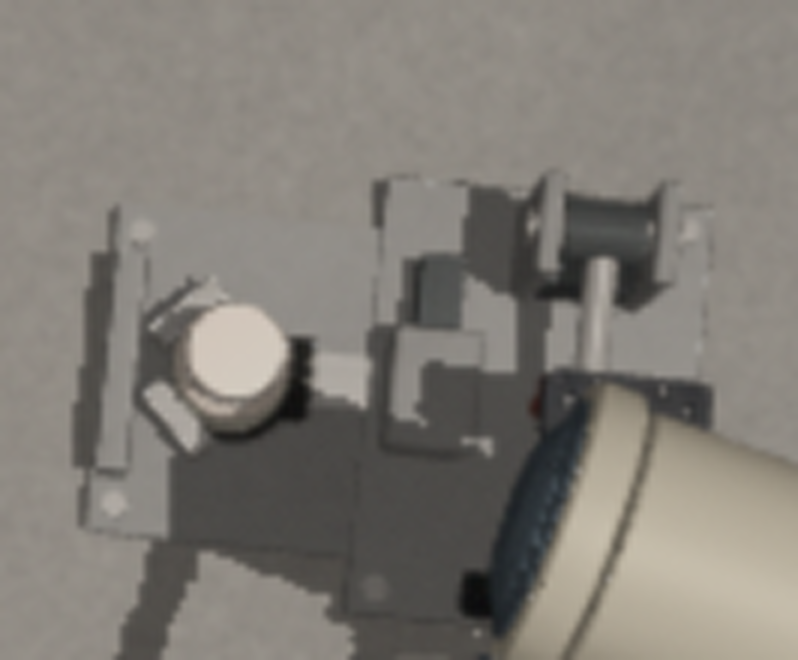

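View pics/sf.png

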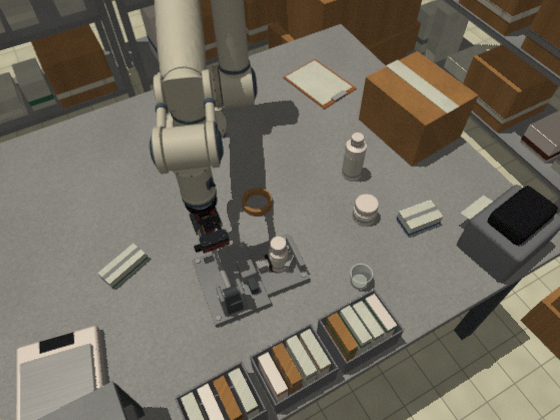

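The lever is down: the bar is 16 mm below the hinge, about 0.70 rad and at the stop, with about 13 N on the fingers. The pad is against the bottle at (300,380) in the top crop. The bottle is upright against the vee and the bystanders are in place, so I'm handing in.

```bash
python3 - <<'E'
from bench import r
s=r.read_state();print(s["clock"],s["tcp_pos"],s["ft_force"]); print(r.close_job())
E
```

```text
13.45 [ 0.49663566 -0.15098288  0.09382013] [-3.08145276  1.81321088 12.81033537]
the job is handed in; nothing more can be done
None
```

I stood the bottle in the recess, let go of it, then pressed the lever to the third notch with the closed fingers. I handed the job in at 13.45 s with the gripper still holding the lever down.

**Bottle:** I gripped it by the cap and lowered it until the upward force rose to about 9 N with no further travel. That puts the seat about 8.6 mm below the mouth. After release, both views showed it upright in the recess.

**Lever:** At the last check the fingertips were at z = 0.0938 m. That puts the bar about 16 mm below the hinge, or about 0.70 rad, at or close to the firm stop. The upward force was about 13 N. The last pictures showed the pad against the bottle, the bottle upright against the vee, and the bystanders where they started.

**What disagreed or went unmeasured:**
- **Cameras:** the two views differed by 2–3 mm on the cap and the bar, so I averaged them and used the contact force to find the seat.
- **Recess fit:** the first fit of the recess in the scene view failed because of shadow, and a second try was poor, so I relied mainly on the top view, the bar and the base corner.
- **Sideways force:** while pressing, there was 3–7 N on the tool towards −x, which I took to be friction as the bar rolled under the fingertips.
- **Pad force:** I could only see the pad touching the bottle, and had no way to measure how hard it presses.

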